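Snap the passed cap onto the keel stud and keep it pressed

ROBOT

A 7-joint arm with a two-finger parallel gripper is mounted at the origin on the work surface. World frame = base frame: x ahead of the robot, y to its left, z up, the work surface at z = 0. Lengths are in m, angles in rad, forces in N, time in s.
With the tool pointing down it reaches from about 0.425 to 0.875 m from the base axis. Payload 4.7 kg.
Tool frame: the origin (TCP) lies at the very end of the fingers, on their centre line; the grasp point (between the pads) lies 19 mm behind it; z points along the fingers, y is the direction in which the jaws open and shut (so a half turn about z gives the same grasp; the last joint's range is limited). The gripper opens to 87 mm and grips with 3 to 60 N. Pads are 19 mm wide; open, the fingers measure 117 mm over their backs; the gripper's body (75 mm by 190 mm) begins 51 mm behind the grasp point.
Start: joints at [1.335, 0.321, -0.07, 1.45, 0.023, 1.371, -0.057], TCP at [0.161, -0.63, 0.223] pointing down, gripper open.
Joint ranges: [-2.86, 2.86], [-0.3, 2.09], [-1.38, 1.24], [0.06, 2.45], [-1.56, 4.7], [0.09, 2.05], [-2.69, 2.69]. Speed limits (rad/s): [2.57, 2.57, 3.14, 3.14, 3.14, 3.14, 3.14].

INTERFACE

Orientations are given as a unit quaternion [x, y, z, w].
In Python, from rig import sense, get_image, camera_model, close_job gives the robot as it stands. The module is installed in compiled form; this text tells all that it offers.
- The arm moves only by the tool apply_moves, never from a script. Its argument "targets" is a list of rows, each a list of 7 numbers: the shift along the tool's x, y, z in mm, then the turn, a rotation vector about the tool's x, y, z in rad, then the opening, from 0 (shut) to 1 (fully open). In form: [[tx, ty, tz, rx, ry, rz, hand], ...]. A call has 1 to 5 rows; each row is the pose to reach, as a shift and turn from the pose commanded when the call began, along the tool's axes at that moment; what a row does not reach only later rows make up. A row lasts 1/8 s, in which the tool goes at most 62.5 mm and 10.7 degrees, less where a joint would pass 70% of its speed; a pose out of reach is approached as far as the arm can. A call with a gripper value outside its range is refused whole. The fingers move at their own pace and stop on an object; the grip force is fixed at half the most. Time passes only in rows, so rows that repeat a pose let the fingers close. It gives the time, the measured TCP pose, the force and the opening at its end, in the units of the state.
- sense(): the state, without advancing time (a new reading comes with each control period).
- get_image(name): name is "side" or "top"; returns (picture, depth): 420x560x3 uint8, blue, green, red; 420x560 float32, m along the optical axis (not along the pixel's ray), 0 where there is no reading.
- camera_model(name): a dict with "fov_y" (degrees; the focal length in pixels is half the picture's height over the tangent of half this angle, whatever the lens; pixels are square), "cx", "cy" (the principal point, pixels), "distortion" ([k1, k2, p1, p2, k3] as OpenCV has them; the pictures are not rectified), "extrinsics" (4x4, takes a point from camera to world coordinates). Camera axes: x right, y up, looking along -z (the intrinsics and any distortion apply to the point x, -y, -z); pixel columns grow to the right and rows downward; lengths in m; the calibration is good to about 2 mm. A picture is of the moment at which its call begins. camera_model takes no time and is no camera call.
- close_job(): hands the job in, once; it reports no verdict.
The state is a dict: "time_s": time; "joint_positions": joint angles; "qd": joint speeds; "tau": joint torques, N m; "tcp_pos": TCP position; "eef_rot": TCP orientation; "contact_force": force on the tool from outside, world axes, zero at the start; "moment": the same for the moment, N m; "gripper_width": finger opening in m.
Only numpy, scipy, OpenCV 4.12 (cv2) and the standard library are available. Lean on these libraries where they do the work, as an engineer would, in place of code of your own. Each camera call takes 0.05 s, during which the arm holds its last target. There are 200 camera calls.

TASK

Two brass snap caps stand on the bench: put the reject, the one with the long bar tag on top, into the tilting tin bin, then press the passed one, with the round tag, straight down over the stud on the oak keel blank until it clicks, and keep pressing until the sprung washer underneath is squashed right down. Finish like that, with the gripper still on the cap and holding it pressed down: do not let go. Leave the bottle, the porcelain dish and the pin vise where they are.

Things in the scene. Friction and masses are not known exactly. Their poses are not given: they have to be found in the camera images.
- cap_pass_mid (a point): Centre (half-way up, 18 mm above its underside) of the passed snap cap: an upright brass cup, mouth down, 40 mm in diameter and 36 mm tall, 90 g or so, with a dark round steel tag 20 mm in diameter and 3 mm thick on the middle of its top. Its bore is 32 mm wide and 30 mm deep, narrowed to 26 mm by a lip 5 mm tall at the mouth. z is its axis, up. It stands on the bench (z = 0) at the start.
- cap_reject_mid (a point): Centre (half-way up) of the reject cap: the same brass cup, 40 mm in diameter and 36 mm tall, also standing mouth down on the bench, but its dark steel tag is a bar 34 x 8 mm, 3 mm thick, along its x axis. The two caps may stand in either order, at least 100 mm apart.
- bin_mouth (a point): Centre of the mouth of the square tin bin, which is open upward, 120 x 120 mm inside and 59 mm deep. It hangs on a pivot bracket whose two cheeks stand close outside its +y and -y walls and rise to the rim, about 95 mm above the bench. x and y along the walls, z up out of the mouth.
- bin_floor (a point): Centre of the bin's inner floor, z up out of the mouth.
- bin (a joint): Tilt of the bin on its pivot (rad): 0 level, positive with the mouth leaning to the bin bracket's -x (roughly towards the robot), at most 0.35. The pivot is stiff: it stays where it is.
- stud_tip (a point): Top of the upright steel stud on the oak keel blank, about 81 mm above the bench: 22 mm in diameter, coned to 10 mm over its top 6 mm. Four sprung balls bulge from it to a diameter of 31 mm, centred 13 mm below the tip. A cap's lip meets them with its mouth 7 mm below the tip and takes up to 10 N over 6 mm; then the force drops, and 5 mm on the balls snap out above the lip: the click.
- stud_seat (a point): Point on the stud's axis, 24 mm below its tip and 57 mm above the bench: the top of the sprung brass washer (38 mm in diameter) round the stud's foot when nothing presses on it. It belongs to the keel blank and does not move with the washer. z up; x along the keel blank, which is 232 mm long, at most 32 mm wide, its top 45 mm above the bench, on a fixed plate 130 x 90 x 15 mm. A cap that has clicked on rests with its underside at this height.
- washer (a joint): How far the sprung washer is pressed down (m): 0 free, 0.004 squashed right down against its stop, which takes 8 N (2 N per mm) once the cap has clicked on.
- bottle: Bystander: dark green wine bottle lying along x in a low wooden cradle, 300 mm long, 89 mm high. Origin under its middle.
- dish: Bystander: white porcelain palette dish, 90 mm in diameter, 16 mm high. Origin at the centre of its underside.
- pinvise: Bystander: steel pin vise, a rod 100 mm long and 15 mm thick lying on the bench along its x axis. Origin under its middle.
Not all that is in view belongs to the job. What is shaped like the part that bears cap_pass_mid but purple or turquoise is not meant.

How it is judged:
By the outcome, as a careful person would: the job done as asked, in the order asked, and still so for the second after the job is handed in, while the arm keeps its last pose, push and grip.
It also fails if it takes over 67 s, if anything falls off the work surface, if the arm or the gripper's body presses on something with over 40 N, if the wrist force passes 120 N, or if a joint passes its speed limit or range.

## Working session

There is one attempt and no reset: what is moved stays moved. The work goes in short steps, Python scripts to look and compute and a tool call to move; the robot and the scene stay as the last step left them, time stands still between calls to the robot, and variables do not carry over. Pictures are saved under pics/ and viewed, about 8 in all and at most 12, crops included, and the job is handed in when it is done.

Besides the shell and the picture viewer there is one more tool, called after "Call:" in YAML: its name, and indented under it one key for each argument. apply_moves: Moves the arm, as the interface text tells. Its arguments: {"type":"object","properties":{"targets":{"type":"array","items":{"type":"array","items":{"type":"number"}}}},"required":["targets"]}

```bash
mkdir -p pics; cat > h.py <<'E'
import numpy as np, cv2
from rig import sense, get_image, camera_model, close_job
def K(m):
    f=210/np.tan(np.radians(m["fov_y"])/2); return np.array([[f,0,m["cx"]],[0,f,m["cy"]],[0,0,1]])
def ray(name,uv,m=None):
    m=m or camera_model(name); E=np.array(m["extrinsics"])
    p=cv2.undistortPoints(np.array(uv,float).reshape(-1,1,2),K(m),np.array(m["distortion"],float)).reshape(-1,2)
    d=np.c_[p[:,0],-p[:,1],-np.ones(len(p))]
    return E[:3,3], d@E[:3,:3].T      # origin, directions (unit depth)
def onplane(name,uv,z,m=None):
    o,d=ray(name,uv,m); return o+d*((z-o[2])/d[:,2])[:,None]
def atdepth(name,uv,dep,m=None):
    o,d=ray(name,uv,m); return o+d*np.array(dep).reshape(-1,1)
def cloud(name,dep,m=None):
    v,u=np.mgrid[0:420,0:560]; P=atdepth(name,np.c_[u.ravel(),v.ravel()],dep.ravel(),m).reshape(420,560,3)
    P[dep<=0]=np.nan; return P
E
python3 - <<'E'
from h import *
for n in("side","top"):
    im,d=get_image(n); cv2.imwrite(f"pics/{n}0.png",im); np.savez(f"{n}0.npz",im=im,d=d)
    m=camera_model(n); print(n,m["fov_y"],m["cx"],m["cy"],m["distortion"],np.round(m["extrinsics"],3).tolist(),(d>0).mean())
s=sense(); print(s["tcp_pos"],s["eef_rot"],s["contact_force"],s["gripper_width"],s["time_s"])
E
```

```text
side 54.01372967591598 281.719131127761 210.23451399123118 [0.00568676 0.         0.         0.         0.        ] [[0.947, 0.224, -0.229, 0.352], [-0.32, 0.692, -0.647, -0.638], [0.014, 0.686, 0.728, 0.851], [0.0, 0.0, 0.0, 1.0]] 0.9961181972789116
top 46.510124697803256 275.31713724807264 211.9249927177098 [0.03502944 0.         0.         0.         0.        ] [[-0.012, 0.991, -0.13, 0.391], [-1.0, -0.012, 0.005, 0.054], [0.003, 0.13, 0.991, 1.317], [0.0, 0.0, 0.0, 1.0]] 0.995922619047619
[ 0.16051258 -0.62934075  0.22153683] [ 9.92206977e-01  1.24597391e-01 -1.48457374e-04 -8.84982065e-04] [ 0.44055275 -0.14481591  0.58484081] 0.08715244369488764 0.1
```

View pics/side0.png

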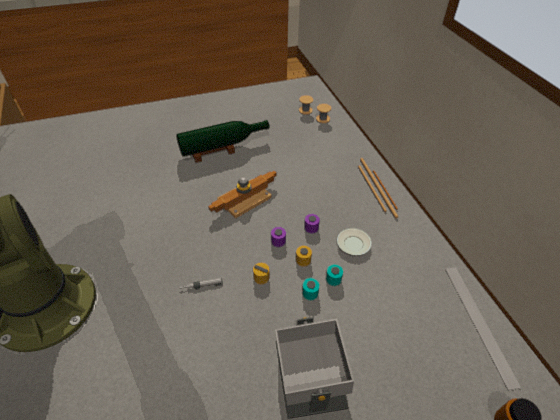

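View pics/top0.png

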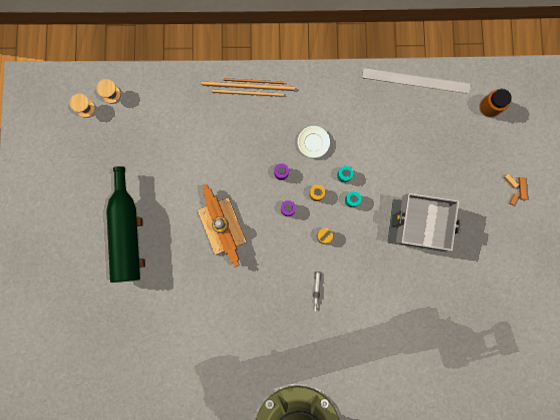

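The side view shows orange-brass caps at (262,273) with a bar and (304,255) with a round tag. The purple ones at (278,236) and (312,223) and the turquoise ones at (335,274) and (311,288) are decoys. In the top view the brass caps are at (325,236) and (317,192), the bin is at (430,222) and the stud is at (220,224). Next I'll confirm this with an enlarged crop and measure.

```bash
cat > meas.py <<'E'
from h import *
T={}
for n in("side","top"):
    z=np.load(f"{n}0.npz"); im,d=z["im"],z["d"]; P=cloud(n,d); T[n]=(im,d,P)
    hsv=cv2.cvtColor(im,cv2.COLOR_BGR2HSV)
    X,Y,Z=P[...,0],P[...,1],P[...,2]
    m0=(Z>0.028)&(Z<0.05)&(X>0.3)&(X<0.85)
    nn,lab,st,c=cv2.connectedComponentsWithStats(m0.astype(np.uint8))
    for i in range(1,nn):
        if 30<st[i,4]<900:
            q=lab==i; 
            t=q&(Z>0.033)
            print(n,"uv",c[i].round(),"n",st[i,4],"hsv",np.median(hsv[q],0),"top xyz",((np.nanmin(P[t],0)+np.nanmax(P[t],0))/2).round(4) if t.any() else None,np.nanpercentile(Z[q],95).round(4), "ext",np.ptp(P[q],0).round(3))
    print(n,"bench",np.nanmedian(Z[(abs(X-.6)<.2)&(abs(Y)<.3)]))
    # stud/keel
    q=(Z>0.05)&(X>.35)&(X<.75)&(Y>0.02)&(Y<.3)
    nn,lab,st,c=cv2.connectedComponentsWithStats(q.astype(np.uint8))
    for i in range(1,nn):
        if st[i,4]>15: 
            q=lab==i; print(n,"high",c[i].round(),st[i,4],np.nanmin(P[q],0).round(3),np.nanmax(P[q],0).round(3))
    q=(Z>0.06)&(X>.35)&(X<.85)&(Y<-0.1)
    nn,lab,st,c=cv2.connectedComponentsWithStats(q.astype(np.uint8))
    for i in range(1,nn):
        if st[i,4]>15: 
            q=lab==i; print(n,"bin",c[i].round(),st[i,4],np.nanmin(P[q],0).round(3),np.nanmax(P[q],0).round(3))
a=cv2.resize(T["side"][0][205:305,235:365],None,fx=5,fy=5,interpolation=3)[:, :400*2]
b=cv2.resize(T["top"][0][150:260,190:350],None,fx=5,fy=5,interpolation=3)
cv2.imwrite("pics/c1.png",np.vstack([cv2.resize(a,(520,400))[:290],cv2.resize(b,(520,358))[:300]]))
E
python3 meas.py
```

```text
side uv [183.  16.] n 535 hsv [ 14. 190.  84.] top xyz [0.5753 1.4538 0.0415] 0.0487 ext [0.549 0.037 0.022]
side uv [213. 147.] n 267 hsv [ 60. 161.  18.] top xyz [0.5004 0.4215 0.0416] 0.049 ext [0.232 0.061 0.022]
side uv [241. 192.] n 731 hsv [ 14. 185. 148.] top xyz [0.5271 0.1917 0.0415] 0.048 ext [0.216 0.095 0.022]
side uv [312. 220.] n 156 hsv [145. 136. 124.] top xyz [0.6728 0.0302 0.0381] 0.0412 ext [0.04  0.042 0.014]
side uv [278. 233.] n 163 hsv [145. 134. 125.] top xyz [0.5729 0.0138 0.0376] 0.04 ext [0.04  0.039 0.013]
side uv [303. 253.] n 187 hsv [ 20. 197. 157.] top xyz [ 0.6134 -0.0645  0.0381] 0.0409 ext [0.039 0.041 0.015]
side uv [261. 270.] n 199 hsv [ 21. 196. 157.] top xyz [ 0.4976 -0.0818  0.0376] 0.0401 ext [0.038 0.04  0.013]
side uv [334. 272.] n 207 hsv [ 86. 247. 134.] top xyz [ 0.6637 -0.1417  0.0385] 0.0407 ext [0.039 0.04  0.016]
side uv [310. 286.] n 223 hsv [ 87. 237. 142.] top xyz [ 0.5955 -0.1607  0.0376] 0.0405 ext [0.04  0.039 0.014]
side uv [340. 394.] n 49 hsv [15. 32. 81.] top xyz [ 0.5584 -0.4085  0.0428] 0.0491 ext [0.041 0.007 0.014]
sid
[... 1315 characters left out ...]
t [0.038 0.04  0.017]
top uv [288. 207.] n 178 hsv [143.  158.  165.5] top xyz [0.5722 0.0137 0.0389] 0.0426 ext [0.038 0.037 0.016]
top uv [398. 233.] n 33 hsv [ 17.  25. 117.] top xyz [ 0.499  -0.2713  0.0417] 0.0488 ext [0.048 0.009 0.019]
top uv [229. 246.] n 380 hsv [ 14. 193. 200.] top xyz [0.4691 0.1726 0.0417] 0.0492 ext [0.101 0.055 0.022]
top uv [325. 235.] n 180 hsv [ 20.  208.  221.5] top xyz [ 0.4965 -0.0821  0.0394] 0.043 ext [0.038 0.038 0.016]
top bench 0.0017219913718331537
top high [220. 224.] 214 [0.506 0.171 0.05 ] [0.551 0.213 0.088]
top bin [500. 103.] 203 [ 0.821 -0.575  0.06 ] [ 0.85  -0.521  0.082]
top bin [431. 219.] 899 [ 0.451 -0.42   0.06 ] [ 0.599 -0.26   0.108]
```

View pics/c1.png

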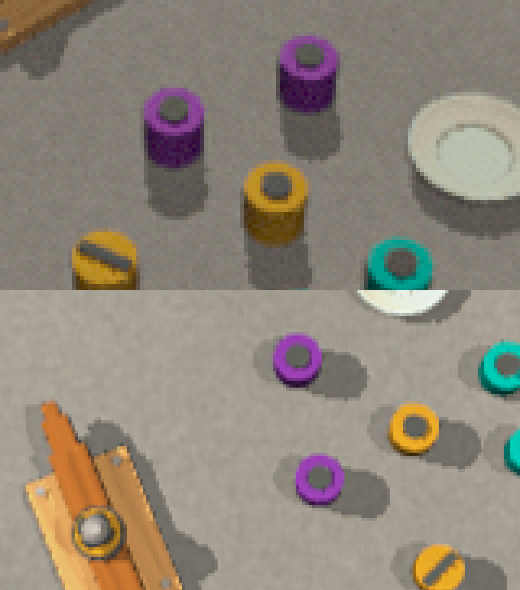

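The crop confirms it. The reject is the brass cap with the bar tag, and the passed one is the brass cap with the round tag, standing between the purple and turquoise decoys. The two views agree within about 1 mm. Next are the bin geometry, the stud axis and the motion helper.

```bash
cat >> h.py <<'E'
from scipy.spatial.transform import Rotation as Ro
def go(p,yaw=None,s=None):
    """tool-frame shift (mm) and turn to put TCP at p, pointing down, jaw axis (tool y) at world angle yaw"""
    s=s or sense(); R=Ro.from_quat(s["eef_rot"])
    sh=R.inv().apply(np.array(p)-s["tcp_pos"])*1e3
    tv=np.zeros(3)
    if yaw is not None:
        c=[]
        for y in(yaw,yaw+np.pi):
            Y=np.array([np.cos(y),np.sin(y),0]);Z=np.array([0,0,-1.]);X=np.cross(Y,Z)
            c.append((R.inv()*Ro.from_matrix(np.c_[X,Y,Z])).as_rotvec())
        tv=min(c,key=np.linalg.norm)
    print("t",np.round(s["time_s"],2),"tcp",np.round(s["tcp_pos"],4),"F",np.round(s["contact_force"],1),"w",round(float(s["gripper_width"]),4),"q",np.round(s["joint_positions"],2),"\n -> shift",sh.round(1),"turn",tv.round(3))
E
python3 - <<'E'
from h import *
for n in("side","top"):
    z=np.load(f"{n}0.npz"); im,d=z["im"],z["d"]; P=cloud(n,d); X,Y,Z=P[...,0],P[...,1],P[...,2]
    q=(Z>.07)&(X>.48)&(X<.58)&(Y>.12)&(Y<.26); print(n,"stud >.07",q.sum(),np.nanmin(P[q],0).round(4),np.nanmax(P[q],0).round(4),P[q].mean(0).round(4))
    q=(Z>.055)&(Z<.0635)&(X>.48)&(X<.58)&(Y>.12)&(Y<.26); print(n,"washer",q.sum(),np.nanmin(P[q],0).round(4),np.nanmax(P[q],0).round(4))
    b=(X>.43)&(X<.62)&(Y>-.45)&(Y<-.24)
    q=b&(Z>.025)&(Z<.06)&(X>.47)&(X<.57)&(Y>-.385)&(Y<-.295)
    A=np.c_[P[q][:,:2],np.ones(q.sum())]; co=np.linalg.lstsq(A,P[q][:,2],rcond=None)[0]; print("floor",q.sum(),co.round(3),"z at centre",(co@[.525,-.34,1]).round(4))
    # rim points by world quadrant
    q=b&(Z>.08); r=cv2.minAreaRect(P[q][:,:2].astype(np.float32)*1000); print("rim rect",r)
    for xr in((.44,.48),(.5,.54),(.57,.61)): 
        qq=q&(X>xr[0])&(X<xr[1]); print(xr,qq.sum(),np.nanmin(P[qq],0).round(3),np.nanmax(P[qq],0).round(3))
go([.497,-.082,.16])
E
```

```text
side stud >.07 58 [0.5158 0.1757 0.0704] [0.5413 0.1986 0.0849] [0.5276 0.1874 0.076 ]
side washer 55 [0.5099 0.173  0.0553] [0.5459 0.2012 0.0619]
floor 2027 [ 0.077 -0.014 -0.009] z at centre 0.0366
rim rect ((524.1790161132812, -339.634033203125), (160.01864624023438, 125.88084411621094), 80.62185668945312)
(0.44, 0.48) 172 [ 0.452 -0.395  0.08 ] [ 0.48  -0.266  0.095]
(0.5, 0.54) 373 [ 0.5   -0.419  0.08 ] [ 0.54 -0.26  0.1 ]
(0.57, 0.61) 285 [ 0.57  -0.412  0.08 ] [ 0.595 -0.284  0.104]
top stud >.07 88 [0.5143 0.1768 0.0705] [0.5405 0.2049 0.0878] [0.5271 0.1912 0.0773]
top washer 58 [0.5085 0.1729 0.0552] [0.5478 0.2119 0.0633]
floor 1300 [ 0.076 -0.017 -0.009] z at centre 0.037
rim rect ((522.982666015625, -339.62744140625), (160.4964141845703, 128.8076171875), 80.333984375)
(0.44, 0.48) 105 [ 0.451 -0.396  0.08 ] [ 0.48  -0.267  0.098]
(0.5, 0.54) 190 [ 0.5  -0.42  0.08] [ 0.54  -0.26   0.103]
(0.57, 0.61) 143 [ 0.571 -0.412  0.08 ] [ 0.597 -0.283  0.108]
t 0.1 tcp [ 0.1605 -0.6293  0.2215] F [ 0.4 -0.1  0.6] w 0.0872 q [ 1.34  0.32 -0.07  1.45  0.02  1.37 -0.06] 
 -> shift [ 461.4 -447.    62.3] turn [0. 0. 0.]
```

Call:
apply_moves:
  targets:
    - [50, -48, 0, 0, 0, 0, 1]
    - [100, -96, 0, 0, 0, 0, 1]
    - [145, -140, 0, 0, 0, 0, 1]
    - [190, -184, 0, 0, 0, 0, 1]
    - [235, -228, 0, 0, 0, 0, 1]

```text
time_s: 0.72
tcp_pos: [0.325, -0.3615, 0.2223]
eef_rot: [0.992, 0.125, -0.0, 0.0]
contact_force: [1.8, -0.2, -0.5]
gripper_width: 0.0869
```

```bash
python3 -c "
from h import *
go([.497,-.082,.12])"
```

```text
t 0.72 tcp [ 0.325  -0.3615  0.2223] F [ 1.8 -0.2 -0.5] w 0.0869 q [ 1.07 -0.02 -0.28  1.84 -0.    1.32 -0.53] 
 -> shift [ 235.8 -228.3  102.2] turn [0. 0. 0.]
```

Call:
apply_moves:
  targets:
    - [45, -44, 0, 0, 0, 0, 1]
    - [90, -88, 10, 0, 0, 0, 1]
    - [135, -132, 40, 0, 0, 0, 1]
    - [180, -176, 70, 0, 0, 0, 1]
    - [225, -218, 100, 0, 0, 0, 1]

```text
time_s: 1.35
tcp_pos: [0.4782, -0.112, 0.1314]
eef_rot: [0.992, 0.124, 0.0, 0.0]
contact_force: [1.6, -1.2, -0.1]
gripper_width: 0.0871
```

```bash
python3 - <<'E'
from h import *
for n in("side","top"):
    im,d=get_image(n); np.savez(f"{n}1.npz",im=im,d=d); P=cloud(n,d)
    hsv=cv2.cvtColor(im,cv2.COLOR_BGR2HSV)
    q=(P[...,2]>.03)&(P[...,2]<.05)&(abs(P[...,0]-.5)<.04)&(abs(P[...,1]+.082)<.04)&(hsv[...,1]>120)
    print(n,q.sum(), P[q].min(0) if q.any() else 0, P[q].max(0) if q.any() else 0)
go([.497,-.082,.004])
E
```

```text
side 71 [ 0.4791215  -0.10231397  0.0301042 ] [ 0.50917178 -0.06991339  0.0395209 ]
top 0 0 0
t 1.45 tcp [ 0.4781 -0.1059  0.1295] F [ 0.   0.3 -0.2] w 0.0869 q [ 0.76  0.09 -0.61  1.93  0.05  1.14 -1.19] 
 -> shift [ 24.6 -17.5 125.5] turn [0. 0. 0.]
```

Call:
apply_moves:
  targets:
    - [0, 0, 0, 0, 0, 0, 1]
    - [0, 0, 0, 0, 0, 0, 1]

```text
time_s: 1.7
tcp_pos: [0.4774, -0.1152, 0.1325]
eef_rot: [0.992, 0.123, 0.0, 0.001]
contact_force: [-0.7, 0.5, 0.1]
gripper_width: 0.0872
```

```bash
python3 -c "
from h import *
go([.497,-.082,.004])"
```

```text
t 1.7 tcp [ 0.4774 -0.1152  0.1325] F [-0.7  0.5  0.1] w 0.0872 q [ 0.77  0.08 -0.6   1.93  0.05  1.14 -1.18] 
 -> shift [ 27.1 -27.5 128.5] turn [0. 0. 0.]
```

Call:
apply_moves:
  targets:
    - [14, -14, 20, 0, 0, 0, 1]
    - [27, -27, 40, 0, 0, 0, 1]
    - [27, -27, 60, 0, 0, 0, 1]
    - [27, -27, 70, 0, 0, 0, 1]
    - [27, -27, 70, 0, 0, 0, 1]

```text
time_s: 2.33
tcp_pos: [0.4967, -0.0818, 0.062]
eef_rot: [0.992, 0.124, -0.0, 0.0]
contact_force: [-0.5, -0.4, -0.4]
gripper_width: 0.0868
```

```bash
python3 -c "
from h import *
go([.497,-.082,.004])"
```

```text
t 2.33 tcp [ 0.4967 -0.0818  0.062 ] F [-0.5 -0.4 -0.4] w 0.0868 q [ 0.69  0.21 -0.63  1.97  0.14  1.01 -1.33] 
 -> shift [ 0.3  0.3 58. ] turn [0. 0. 0.]
```

Aligned over the reject, so I'll descend and grip.

Call:
apply_moves:
  targets:
    - [0, 0, 25, 0, 0, 0, 1]
    - [0, 0, 45, 0, 0, 0, 1]
    - [0, 0, 56, 0, 0, 0, 1]
    - [0, 0, 57, 0, 0, 0, 1]
    - [0, 0, 57, 0, 0, 0, 0.3]

```text
time_s: 2.95
tcp_pos: [0.498, -0.0808, 0.006]
eef_rot: [0.992, 0.124, 0.001, 0.0]
contact_force: [0.8, -1.0, 0.0]
gripper_width: 0.0827
```

Call:
apply_moves:
  targets:
    - [0, 0, 0, 0, 0, 0, 0.3]
    - [0, 0, 0, 0, 0, 0, 0.3]
    - [0, 0, 0, 0, 0, 0, 0.3]
    - [0, 0, 0, 0, 0, 0, 0.3]
    - [0, 0, 0, 0, 0, 0, 0.3]

```text
time_s: 3.58
tcp_pos: [0.4972, -0.0806, 0.0052]
eef_rot: [0.992, 0.125, -0.0, 0.0]
contact_force: [-0.3, 0.7, -0.4]
gripper_width: 0.0395
```

Call:
apply_moves:
  targets:
    - [0, 0, -30, 0, 0, 0, 0]
    - [0, 0, -70, 0, 0, 0, 0]
    - [0, 0, -115, 0, 0, 0, 0]
    - [0, 0, -150, 0, 0, 0, 0]
    - [0, 0, -150, 0, 0, 0, 0]

```text
time_s: 4.2
tcp_pos: [0.4992, -0.0809, 0.1579]
eef_rot: [0.992, 0.125, 0.003, 0.001]
contact_force: [-0.4, -0.1, -0.6]
gripper_width: 0.0392
```

```bash
python3 -c "
from h import *
go([.524,-.34,.155]);go([.524,-.34,.155],np.radians(100-19.5))"
```

```text
t 4.2 tcp [ 0.4992 -0.0809  0.1579] F [-0.4 -0.1 -0.6] w 0.0392 q [ 0.73  0.09 -0.65  1.87  0.06  1.19 -1.26] 
 -> shift [-40.1 257.2   3.6] turn [0. 0. 0.]
t 4.2 tcp [ 0.4992 -0.0809  0.1579] F [-0.4 -0.1 -0.6] w 0.0392 q [ 0.73  0.09 -0.65  1.87  0.06  1.19 -1.26] 
 -> shift [-40.1 257.2   3.6] turn [ 0.002 -0.005  0.416]
```

Call:
apply_moves:
  targets:
    - [-8, 50, 0, 0, 0, 0.08, 0]
    - [-16, 100, 0, 0, 0, 0.16, 0]
    - [-24, 150, 0, 0, 0, 0.25, 0]
    - [-32, 200, 0, 0, 0, 0.33, 0]
    - [-40, 250, 0, 0, 0, 0.41, 0]

```text
time_s: 4.82
tcp_pos: [0.5194, -0.3338, 0.1531]
eef_rot: [0.997, -0.081, -0.001, -0.001]
contact_force: [0.8, 0.2, -1.3]
gripper_width: 0.0391
```

Call:
apply_moves:
  targets:
    - [0, 0, 0, 0, 0, 0, 0]
    - [0, 0, 0, 0, 0, 0, 0]

```text
time_s: 5.08
tcp_pos: [0.5197, -0.3315, 0.1534]
eef_rot: [0.997, -0.08, -0.001, -0.001]
contact_force: [0.5, 1.1, -1.2]
gripper_width: 0.0389
```

```bash
python3 -c "
from h import *
go([.524,-.34,.065],np.radians(80.5))"
```

```text
t 5.08 tcp [ 0.5197 -0.3315  0.1534] F [ 0.5  1.1 -1.2] w 0.0389 q [ 0.89  0.33 -0.44  1.61  0.14  1.24 -1.31] 
 -> shift [ 5.8  7.9 88.3] turn [-0.002  0.002  0.006]
```

Call:
apply_moves:
  targets:
    - [6, 8, 25, 0, 0, 0, 0]
    - [6, 8, 50, 0, 0, 0, 0]
    - [6, 8, 75, 0, 0, 0, 0]
    - [6, 8, 88, 0, 0, 0, 0]
    - [6, 8, 90, 0, 0, 0, 0]

```text
time_s: 5.7
tcp_pos: [0.5246, -0.3402, 0.0643]
eef_rot: [0.997, -0.079, -0.001, -0.001]
contact_force: [-0.3, 0.7, -1.1]
gripper_width: 0.0391
```

Call:
apply_moves:
  targets:
    - [0, 0, 0, 0, 0, 0, 0]
    - [0, 0, 0, 0, 0, 0, 0.65]
    - [0, 0, 0, 0, 0, 0, 0.65]
    - [0, 0, 0, 0, 0, 0, 0.65]
    - [0, 0, 0, 0, 0, 0, 0.65]

```text
time_s: 6.32
tcp_pos: [0.525, -0.3417, 0.0654]
eef_rot: [0.997, -0.08, 0.0, 0.0]
contact_force: [0.3, -0.1, 1.1]
gripper_width: 0.056
```

Call:
apply_moves:
  targets:
    - [0, 0, -40, 0, 0, 0, 0.65]
    - [0, 0, -80, 0, 0, 0, 0.65]
    - [0, 0, -110, 0, 0, 0, 0.65]
    - [0, 0, -130, 0, 0, 0, 0.65]
    - [0, 0, -130, 0, 0, 0, 0.65]

```text
time_s: 6.95
tcp_pos: [0.5257, -0.342, 0.1965]
eef_rot: [0.997, -0.08, 0.001, 0.001]
contact_force: [-0.6, -0.7, -1.3]
gripper_width: 0.0567
```

```bash
python3 -c "
from h import *
go([.6135,-.0645,.15],0.0)"
```

```text
t 6.95 tcp [ 0.5257 -0.342   0.1965] F [-0.6 -0.7 -1.3] w 0.0567 q [ 0.89  0.31 -0.44  1.54  0.14  1.32 -1.3 ] 
 -> shift [  42.3 -288.    46.3] turn [-1.000e-03 -3.000e-03  1.411e+00]
```

Call:
apply_moves:
  targets:
    - [4, -30, 0, 0, 0, -0.17, 0.65]
    - [8, -60, 0, 0, 0, -0.34, 0.65]
    - [12, -90, 0, 0, 0, -0.51, 0.8]
    - [16, -120, 0, 0, 0, -0.68, 0.8]
    - [20, -150, 0, 0, 0, -0.85, 0.9]

```text
time_s: 7.58
tcp_pos: [0.5678, -0.1955, 0.1931]
eef_rot: [0.94, 0.341, -0.001, -0.001]
contact_force: [-0.1, -0.5, -0.5]
gripper_width: 0.0731
```

Call:
apply_moves:
  targets:
    - [0, 0, 0, 0, 0, 0, 0.9]
    - [0, 0, 0, 0, 0, 0, 0.9]

```text
time_s: 7.82
tcp_pos: [0.5677, -0.1978, 0.1939]
eef_rot: [0.942, 0.337, -0.001, -0.0]
contact_force: [-0.2, -0.6, -0.0]
gripper_width: 0.0775
```

```bash
python3 -c "
from h import *
go([.6135,-.0645,.15],0.0)"
```

```text
t 7.82 tcp [ 0.5677 -0.1978  0.1939] F [-0.2 -0.6 -0. ] w 0.0775 q [ 0.81  0.29 -0.63  1.6   0.18  1.31 -0.73] 
 -> shift [120.  -73.9  43.7] turn [-0.002  0.001 -0.884]
```

Call:
apply_moves:
  targets:
    - [24, -15, 0, 0, 0, -0.17, 0.9]
    - [48, -30, 10, 0, 0, -0.34, 0.9]
    - [72, -45, 20, 0, 0, -0.51, 0.9]
    - [96, -60, 30, 0, 0, -0.68, 0.9]
    - [120, -74, 30, 0, 0, -0.85, 0.9]

```text
time_s: 8.45
tcp_pos: [0.6133, -0.0648, 0.1634]
eef_rot: [0.718, 0.697, -0.001, -0.001]
contact_force: [0.5, -0.1, 0.2]
gripper_width: 0.0784
```

Call:
apply_moves:
  targets:
    - [0, 0, 0, 0, 0, 0, 0.9]
    - [0, 0, 0, 0, 0, 0, 0.9]

```text
time_s: 8.7
tcp_pos: [0.6137, -0.0658, 0.1646]
eef_rot: [0.72, 0.694, -0.001, 0.0]
contact_force: [-0.1, -0.8, -0.2]
gripper_width: 0.0783
```

```bash
python3 - <<'E'
from h import *
go([.6135,-.0645,.08],0.0)
for n in("side","top"):
    im,d=get_image(n); np.savez(f"{n}2.npz",im=im,d=d); cv2.imwrite(f"pics/{n}2.png",im); P=cloud(n,d)
    hsv=cv2.cvtColor(im,cv2.COLOR_BGR2HSV)
    q=(P[...,2]>.03)&(P[...,2]<.05)&(abs(P[...,0]-.6135)<.03)&(abs(P[...,1]+.0645)<.03)
    print(n,q.sum(), P[q].min(0) if q.any() else 0, P[q].max(0) if q.any() else 0)
a=cv2.imread("pics/side2.png")[200:400,200:400];b=cv2.imread("pics/top2.png")[130:280,300:480]
cv2.imwrite("pics/c2.png",np.hstack([cv2.resize(a,(390,390)),cv2.resize(b,(400,390))]))
E
```

```text
t 8.7 tcp [ 0.6137 -0.0658  0.1646] F [-0.1 -0.8 -0.2] w 0.0783 q [ 0.7   0.39 -0.8   1.59  0.29  1.28 -0.18] 
 -> shift [ 1.4 -0.2 84.6] turn [-0.001  0.001 -0.036]
side 180 [ 0.59419351 -0.0852522   0.03002965] [ 0.6322447  -0.04552791  0.04382497]
top 8 [ 0.61139941 -0.04860557  0.03029815] [ 0.62231465 -0.04532078  0.03840074]
```

View pics/c2.png

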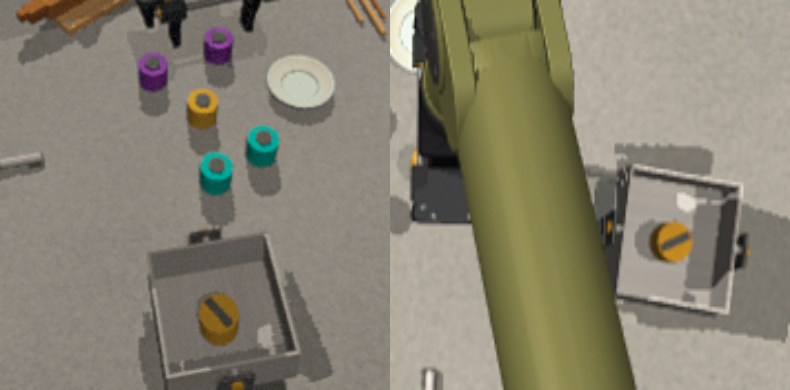

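The left half (side view) shows the bar-tag cap lying in the bin at about (218,317) and the round-tag cap untouched at (203,107). The top view shows the reject in the bin too. Now I'll descend on the passed cap.

Call:
apply_moves:
  targets:
    - [1, 0, 40, 0, 0, -0.03, 0.9]
    - [1, 0, 80, 0, 0, -0.03, 0.9]
    - [1, 0, 110, 0, 0, -0.03, 0.9]
    - [1, 0, 120, 0, 0, -0.03, 0.9]
    - [1, 0, 120, 0, 0, -0.03, 0.9]

```text
time_s: 9.43
tcp_pos: [0.614, -0.0631, 0.0452]
eef_rot: [0.708, 0.706, -0.0, -0.0]
contact_force: [0.5, -0.1, -0.3]
gripper_width: 0.0784
```

```bash
python3 -c "
from h import *
go([.6134,-.065,.004],0.0)"
```

```text
t 9.43 tcp [ 0.614  -0.0631  0.0452] F [ 0.5 -0.1 -0.3] w 0.0784 q [ 0.66  0.51 -0.76  1.7   0.39  1.08 -0.22] 
 -> shift [-1.9 -0.6 41.2] turn [-0.     0.    -0.003]
```

Call:
apply_moves:
  targets:
    - [-1.5, 0, 20, 0, 0, 0, 0.9]
    - [-1.5, 0, 35, 0, 0, 0, 0.9]
    - [-1.5, 0, 41, 0, 0, 0, 0.9]
    - [-1.5, 0, 41, 0, 0, 0, 0.9]
    - [-1.5, 0, 41, 0, 0, 0, 0.3]

```text
time_s: 10.05
tcp_pos: [0.6145, -0.0636, 0.0045]
eef_rot: [0.707, 0.707, 0.0, 0.0]
contact_force: [-0.2, -0.0, -0.1]
gripper_width: 0.074
```

Call:
apply_moves:
  targets:
    - [0, 0, 0, 0, 0, 0, 0]
    - [0, 0, 0, 0, 0, 0, 0]
    - [0, 0, 0, 0, 0, 0, 0]
    - [0, 0, 0, 0, 0, 0, 0]
    - [0, 0, 0, 0, 0, 0, 0]

```text
time_s: 10.68
tcp_pos: [0.614, -0.0638, 0.0042]
eef_rot: [0.707, 0.707, -0.0, -0.0]
contact_force: [-0.1, -0.0, 1.3]
gripper_width: 0.0398
```

Call:
apply_moves:
  targets:
    - [0, 0, -30, 0, 0, 0, 0]
    - [0, 0, -70, 0, 0, 0, 0]
    - [0, 0, -115, 0, 0, 0, 0]
    - [0, 0, -150, 0, 0, 0, 0]
    - [0, 0, -150, 0, 0, 0, 0]

```text
time_s: 11.3
tcp_pos: [0.6162, -0.0635, 0.1574]
eef_rot: [0.707, 0.707, 0.002, 0.002]
contact_force: [-0.1, -0.1, -0.8]
gripper_width: 0.0394
```

```bash
python3 -c "
from h import *
go([.5275,.188,.155],0.0)"
```

```text
t 11.3 tcp [ 0.6162 -0.0635  0.1574] F [-0.1 -0.1 -0.8] w 0.0394 q [ 0.7   0.4  -0.81  1.6   0.3   1.27 -0.16] 
 -> shift [251.4 -88.9   1.5] turn [ 0.006  0.001 -0.001]
```

Call:
apply_moves:
  targets:
    - [50, -18, 0, 0, 0, 0, 0]
    - [100, -36, 0, 0, 0, 0, 0]
    - [150, -53, 0, 0, 0, 0, 0]
    - [200, -71, 0, 0, 0, 0, 0]
    - [250, -88, 0, 0, 0, 0, 0]

```text
time_s: 11.92
tcp_pos: [0.5249, 0.1873, 0.1527]
eef_rot: [0.708, 0.707, -0.001, -0.0]
contact_force: [0.5, 0.5, -0.4]
gripper_width: 0.0397
```

Call:
apply_moves:
  targets:
    - [0, 0, 0, 0, 0, 0, 0]
    - [0, 0, 0, 0, 0, 0, 0]

```text
time_s: 12.18
tcp_pos: [0.526, 0.1855, 0.153]
eef_rot: [0.707, 0.707, -0.001, -0.0]
contact_force: [-0.5, -0.9, -1.2]
gripper_width: 0.0394
```

```bash
python3 -c "
from h import *
go([.5275,.188,.12],0.0)"
```

```text
t 12.18 tcp [0.526  0.1855 0.153 ] F [-0.5 -0.9 -1.2] w 0.0394 q [ 0.42  0.3  -0.94  1.75  0.25  1.23 -0.58] 
 -> shift [ 2.5  1.6 33. ] turn [-0.001  0.001 -0.001]
```

```bash
python3 - <<'E'
from h import *
from scipy.optimize import least_squares
for n in("side","top"):
    for k in(0,2):
        z=np.load(f"{n}{k}.npz"); im,d=z["im"],z["d"]; P=cloud(n,d); X,Y,Z=P[...,0],P[...,1],P[...,2]
        for lo,hi in((.0735,.0765),(.079,.09)):
            q=(Z>lo)&(Z<hi)&(X>.49)&(X<.57)&(Y>.14)&(Y<.24)
            if q.any(): print(n,k,lo,q.sum(),P[q].mean(0).round(4))
        # washer-ring points (outer edge) circle fit
        q=(Z>.0545)&(Z<.061)&(X>.49)&(X<.57)&(Y>.14)&(Y<.24)
        if q.sum()>10:
            p=P[q][:,:2]; print(n,k,"ring",q.sum(),cv2.minEnclosingCircle((p*1e3).astype(np.float32)))
s=sense()
for n in("side","top"):
    im,d=get_image(n); np.savez(f"{n}3.npz",im=im,d=d); cv2.imwrite(f"pics/{n}3.png",im)
a=cv2.imread("pics/side3.png")[110:250,170:310];b=cv2.imread("pics/side0.png")[150:230,200:290]
cv2.imwrite("pics/c3.png",np.hstack([cv2.resize(a,(480,480),interpolation=3),cv2.resize(b,(320,480))]) if 0 else cv2.resize(a,(560,560),interpolation=3))
E
```

```text
side 0 0.0735 15 [0.5235 0.1891 0.0749]
side 0 0.079 16 [0.5286 0.1909 0.0812]
side 0 ring 55 ((527.8001098632812, 189.13201904296875), 18.3983154296875)
side 2 0.0735 19 [0.5285 0.1861 0.0751]
side 2 0.079 16 [0.5282 0.1905 0.0812]
side 2 ring 56 ((526.40478515625, 187.5011749267578), 19.931238174438477)
top 0 0.0735 23 [0.5285 0.1926 0.0752]
top 0 0.079 25 [0.5277 0.1921 0.0824]
top 0 ring 58 ((528.1773071289062, 191.01866149902344), 21.30607032775879)
top 2 0.0735 20 [0.526  0.1896 0.0751]
top 2 0.079 30 [0.5269 0.1908 0.0821]
top 2 ring 61 ((526.699951171875, 189.92169189453125), 20.053646087646484)
```

View pics/c3.png

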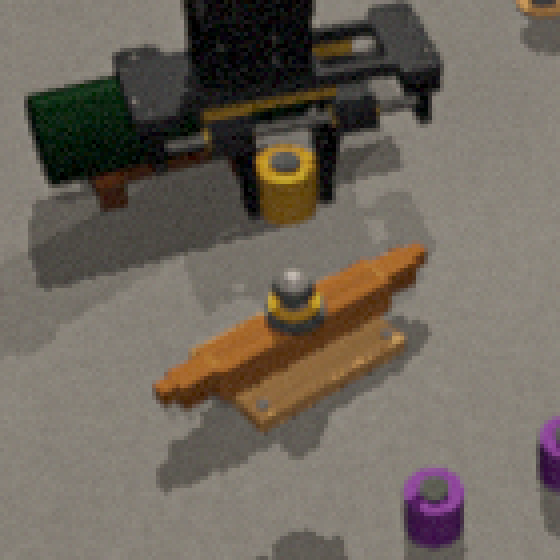

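The crop shows the round-tag cap held upright between the fingers (tag at about (286,163) in the crop) and the stud below it (tip at about (293,277)). I'll measure the cap relative to the stud from the side view.

```bash
cat > rel.py <<'E'
from h import *
import sys
def cap(im,d,s,n="side"):
    P=cloud(n,d); hsv=cv2.cvtColor(im,cv2.COLOR_BGR2HSV); t=s["tcp_pos"]; X,Y,Z=P[...,0],P[...,1],P[...,2]
    near=(abs(X-t[0])<.03)&(abs(Y-t[1])<.03)
    br=near&(hsv[...,1]>150)&(hsv[...,2]>80)&(hsv[...,0]>15)&(hsv[...,0]<28)&(Z>t[2]-.006)&(Z<t[2]+.045)
    print("brass",br.sum(),P[br].min(0).round(4),P[br].max(0).round(4))
    tz=P[br][:,2].max()
    top=br&(Z>t[2]+.0275)
    vs,us=np.nonzero(top); 
    if len(us)>5: 
        (c,r)=cv2.minEnclosingCircle((P[top][:,:2]*1e3).astype(np.float32)); print("top-face circle",np.round(c,1),round(r,1),"z",P[top][:,2].mean().round(4))
    tag=near&(hsv[...,1]<110)&(Z>t[2]+.030)&(Z<t[2]+.043)&(abs(X-t[0])<.012)&(abs(Y-t[1])<.013)
    if tag.any(): print("tag",tag.sum(),P[tag].mean(0).round(4))
    # axis from body: horizontal mid by row
    body=br&(Z<t[2]+.025)&(Z>t[2]+0.002)
    if body.any(): print("body ymin",np.percentile(P[body][:,1],3).round(4),"x mid",((np.percentile(P[body][:,0],2)+np.percentile(P[body][:,0],98))/2).round(4))
    return P
if __name__=="__main__":
    s=sense(); im,d=get_image("side"); np.savez("last.npz",im=im,d=d); cap(im,d,s)
    print(s["tcp_pos"])
E
python3 rel.py
python3 - <<'E'
from h import *
z=np.load("last.npz"); im,d=z["im"],z["d"]; P=cloud("side",d); X,Y,Z=P[...,0],P[...,1],P[...,2]
q=(Z>.079)&(Z<.088)&(X>.5)&(X<.555)&(Y>.165)&(Y<.215); print("tip",q.sum(),P[q].mean(0).round(4))
q=(Z>.062)&(Z<.074)&(X>.5)&(X<.555)&(Y>.165)&(Y<.215); print("balls",q.sum(),P[q].min(0).round(4),P[q].max(0).round(4))
hsv=cv2.cvtColor(im,cv2.COLOR_BGR2HSV)
q=(Z>.053)&(Z<.0605)&(X>.5)&(X<.555)&(Y>.165)&(Y<.215)
p=P[q][:,:2]*1e3; A=np.c_[2*p,np.ones(len(p))]
print("washer min/max",p.min(0).round(1),p.max(0).round(1))
E
```

```text
brass 212 [0.5081 0.162  0.1512] [0.5489 0.2031 0.1981]
top-face circle [528.4 182.5] 22.3 z 0.1853
tag 28 [0.5286 0.1837 0.1887]
body ymin 0.1634 x mid 0.5268
[0.52671623 0.18441408 0.15324674]
tip 16 [0.5291 0.1894 0.0809]
balls 33 [0.5151 0.1776 0.0621] [0.5426 0.1969 0.074 ]
washer min/max [506.9 173.3] [545.9 201.9]
```

Call:
apply_moves:
  targets:
    - [4, 0, 15, 0, 0, 0, 0]
    - [7, 0, 30, 0, 0, 0, 0]
    - [7, 0, 45, 0, 0, 0, 0]
    - [7, 0, 58, 0, 0, 0, 0]
    - [7, 0, 58, 0, 0, 0, 0]

```text
time_s: 12.95
tcp_pos: [0.5254, 0.1929, 0.0946]
eef_rot: [0.707, 0.707, -0.001, -0.001]
contact_force: [-0.7, -0.3, -0.0]
gripper_width: 0.0398
```

Call:
apply_moves:
  targets:
    - [0, 0, 0, 0, 0, 0, 0]
    - [0, 0, 0, 0, 0, 0, 0]

```text
time_s: 13.2
tcp_pos: [0.5268, 0.1935, 0.0968]
eef_rot: [0.707, 0.707, 0.0, 0.0]
contact_force: [0.8, -0.3, -1.3]
gripper_width: 0.0394
```

```bash
python3 rel.py; python3 - <<'E'
from h import *
z=np.load("last.npz"); im=z["im"]; cv2.imwrite("pics/c4.png",cv2.resize(im[140:220,195:295],(750,600),interpolation=3))
E
```

```text
brass 189 [0.5098 0.1692 0.0955] [0.5485 0.2136 0.1318]
top-face circle [528.6 192.3] 21.4 z 0.1287
tag 25 [0.529  0.1925 0.132 ]
body ymin 0.1711 x mid 0.5274
[0.52683581 0.19353056 0.09676847]
```

View pics/c4.png

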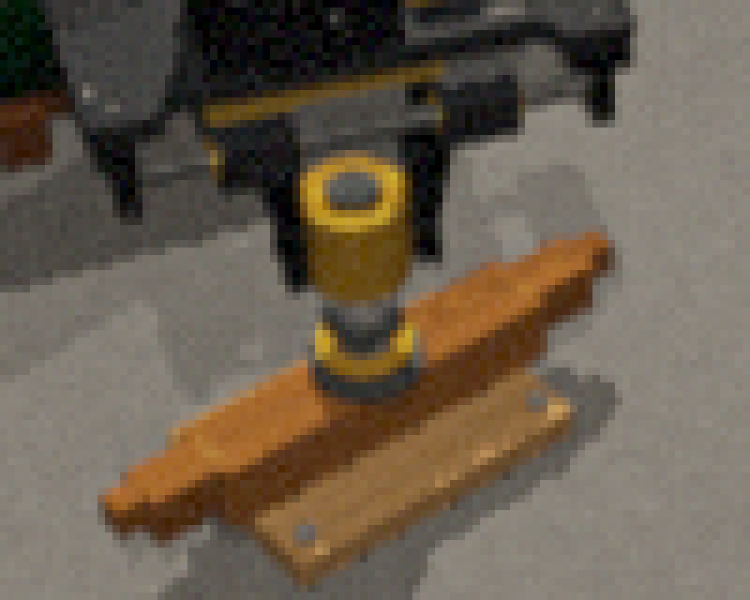

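```bash
python3 - <<'E'
from h import *
m=camera_model("side"); E=np.linalg.inv(np.array(m["extrinsics"]))
def proj(p):
    c=(E[:3,:3]@np.array(p).T).T+E[:3,3]; c=c*[1,-1,-1]
    return cv2.projectPoints(c.reshape(-1,1,3),np.zeros(3),np.zeros(3),K(m),np.array(m["distortion"]))[0].reshape(-1,2)
print(proj(np.array([[.528,.191,.132],[.528,.191,.057],[.529,.191,.057],[.528,.192,.057]])).round(2))
im=np.load("last.npz")["im"]; hsv=cv2.cvtColor(im,cv2.COLOR_BGR2HSV)
y=((hsv[...,0]>16)&(hsv[...,0]<28)&(hsv[...,1]>150)&(hsv[...,2]>60))
for v in range(160,192,1):
    u=np.nonzero(y[v,225:260])[0]+225
    if len(u): print(v,u.min(),u.max(),(u.min()+u.max())/2, end=" | ")
E
```

```text
[[241.4  165.17]
 [242.94 185.66]
 [243.28 185.59]
 [242.85 185.43]]
161 239 245 242.0 | 162 237 247 242.0 | 163 235 248 241.5 | 164 235 249 242.0 | 165 235 249 242.0 | 166 235 249 242.0 | 167 235 249 242.0 | 168 235 248 241.5 | 169 235 248 241.5 | 170 236 249 242.5 | 171 237 249 243.0 | 172 236 248 242.0 | 173 236 249 242.5 | 174 236 249 242.5 | 175 236 248 242.0 | 176 236 248 242.0 | 177 236 247 241.5 | 178 238 247 242.5 | 179 240 244 242.0 | 183 238 250 244.0 | 184 237 249 243.0 | 185 237 249 243.0 | 186 237 249 243.0 | 187 237 249 243.0 | 188 238 248 243.0 | 189 239 247 243.0 | 190 242 244 243.0 |
```

Call:
apply_moves:
  targets:
    - [-0.5, -0.7, 6, 0, 0, 0, 0]
    - [-0.5, -0.7, 10, 0, 0, 0, 0]
    - [-0.5, -0.7, 13, 0, 0, 0, 0]
    - [-0.5, -0.7, 15, 0, 0, 0, 0]
    - [-0.5, -0.7, 15, 0, 0, 0, 0]

```text
time_s: 13.88
tcp_pos: [0.5255, 0.1928, 0.0809]
eef_rot: [0.707, 0.707, -0.0, -0.0]
contact_force: [0.2, -0.1, -0.4]
gripper_width: 0.0396
```

Call:
apply_moves:
  targets:
    - [0, 0, 1, 0, 0, 0, 0]
    - [0, 0, 2, 0, 0, 0, 0]
    - [0, 0, 3, 0, 0, 0, 0]
    - [0, 0, 4, 0, 0, 0, 0]
    - [0, 0, 4, 0, 0, 0, 0]

```text
time_s: 14.5
tcp_pos: [0.5263, 0.193, 0.0775]
eef_rot: [0.707, 0.707, 0.001, 0.0]
contact_force: [1.8, -0.5, 1.3]
gripper_width: 0.0398
```

Call:
apply_moves:
  targets:
    - [0, 0, 1, 0, 0, 0, 0]
    - [0, 0, 2, 0, 0, 0, 0]
    - [0, 0, 3, 0, 0, 0, 0]
    - [0, 0, 4, 0, 0, 0, 0]
    - [0, 0, 4, 0, 0, 0, 0]

```text
time_s: 15.12
tcp_pos: [0.5269, 0.1934, 0.0747]
eef_rot: [0.707, 0.707, 0.001, 0.001]
contact_force: [0.4, 0.4, 7.6]
gripper_width: 0.0394
```

Call:
apply_moves:
  targets:
    - [0, 0, 1, 0, 0, 0, 0]
    - [0, 0, 2, 0, 0, 0, 0]
    - [0, 0, 3, 0, 0, 0, 0]
    - [0, 0, 4, 0, 0, 0, 0]
    - [0, 0, 4, 0, 0, 0, 0]

```text
time_s: 15.75
tcp_pos: [0.5261, 0.193, 0.069]
eef_rot: [0.707, 0.707, 0.001, 0.0]
contact_force: [3.7, 1.2, 0.4]
gripper_width: 0.0396
```

Call:
apply_moves:
  targets:
    - [0, 0.5, 1.5, 0, 0, 0, 0]
    - [0, 1, 3, 0, 0, 0, 0]
    - [0, 1, 4.5, 0, 0, 0, 0]
    - [0, 1, 6, 0, 0, 0, 0]
    - [0, 1, 6, 0, 0, 0, 0]

```text
time_s: 16.38
tcp_pos: [0.526, 0.1927, 0.0623]
eef_rot: [0.707, 0.707, -0.001, -0.0]
contact_force: [2.9, 0.6, -7.2]
gripper_width: 0.0396
```

Call:
apply_moves:
  targets:
    - [0, 0, 1, 0, 0, 0, 0]
    - [0, 0, 2, 0, 0, 0, 0]
    - [0, 0, 2.5, 0, 0, 0, 0]
    - [0, 0, 3, 0, 0, 0, 0]
    - [0, 0, 3, 0, 0, 0, 0]

```text
time_s: 17.0
tcp_pos: [0.5264, 0.1927, 0.0602]
eef_rot: [0.707, 0.707, -0.0, 0.0]
contact_force: [-0.9, -0.8, 0.3]
gripper_width: 0.0397
```

Call:
apply_moves:
  targets:
    - [0, 0, 1, 0, 0, 0, 0]
    - [0, 0, 2, 0, 0, 0, 0]
    - [0, 0, 2, 0, 0, 0, 0]

```text
time_s: 17.38
tcp_pos: [0.5266, 0.1928, 0.0584]
eef_rot: [0.707, 0.707, -0.0, 0.0]
contact_force: [-2.3, -1.7, 5.1]
gripper_width: 0.0396
```

Call:
apply_moves:
  targets:
    - [0, 0, 1, 0, 0, 0, 0]
    - [0, 0, 2, 0, 0, 0, 0]
    - [0, 0, 2, 0, 0, 0, 0]

```text
time_s: 17.75
tcp_pos: [0.5266, 0.1928, 0.0571]
eef_rot: [0.707, 0.707, -0.0, 0.0]
contact_force: [-4.2, -2.2, 10.1]
gripper_width: 0.0396
```

Call:
apply_moves:
  targets:
    - [0, 0, 0.5, 0, 0, 0, 0]
    - [0, 0, 1, 0, 0, 0, 0]
    - [0, 0, 1, 0, 0, 0, 0]

```text
time_s: 18.12
tcp_pos: [0.5266, 0.1928, 0.057]
eef_rot: [0.707, 0.707, -0.001, 0.001]
contact_force: [-7.5, -4.0, 17.8]
gripper_width: 0.0394
```

Past the click, the force rose to 17.8 N without the TCP moving, so the washer is at its stop. I'll ease the sideways load and check that it holds.

Call:
apply_moves:
  targets:
    - [-0.5, -1, 0, 0, 0, 0, 0]
    - [-0.5, -1, 0, 0, 0, 0, 0]
    - [-0.5, -1, 0, 0, 0, 0, 0]
    - [-0.5, -1, 0, 0, 0, 0, 0]

```text
time_s: 18.62
tcp_pos: [0.5266, 0.1928, 0.0571]
eef_rot: [0.707, 0.707, 0.001, 0.001]
contact_force: [-4.3, -1.6, 14.1]
gripper_width: 0.0399
```

```bash
python3 rel.py; python3 - <<'E'
from h import *
im=np.load("last.npz")["im"]; cv2.imwrite("pics/c5.png",cv2.resize(im[140:220,195:295],(750,600),interpolation=3))
for i in range(4): get_image("side"); s=sense(); print(np.round(s["tcp_pos"],4),np.round(s["contact_force"],1))
E
```

```text
brass 193 [0.5098 0.1687 0.0512] [0.549  0.2111 0.0935]
top-face circle [528.  190.2] 21.3 z 0.0892
tag 25 [0.5288 0.1917 0.0927]
body ymin 0.1711 x mid 0.5277
[0.5266198  0.19276929 0.05707814]
[0.5266 0.1928 0.0571] [-3.5 -2.  14.7]
[0.5266 0.1928 0.057 ] [-3.7 -1.7 13.5]
[0.5266 0.1928 0.0571] [-3.6 -2.6 13. ]
[0.5266 0.1928 0.0571] [-4.  -1.7 14.8]
```

View pics/c5.png

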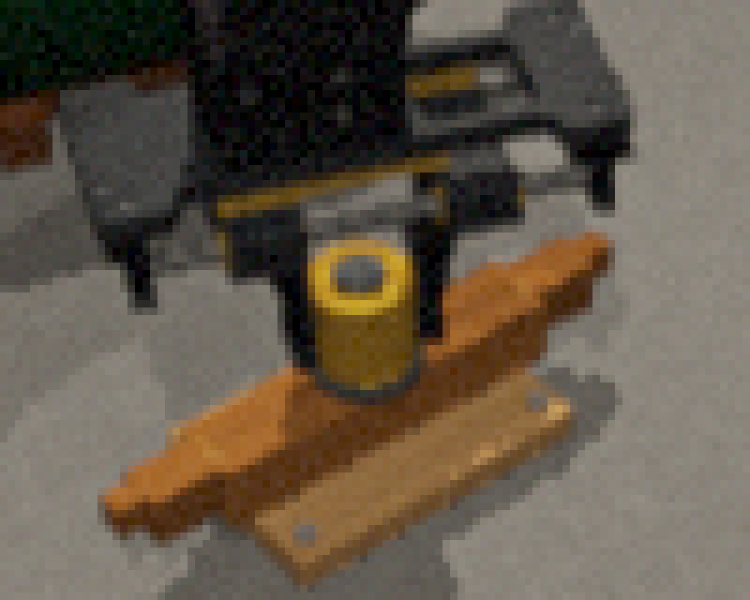

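The cap is seated. Its top face reads z = 0.089 and its tag 0.093, so the underside is about 53 mm up, which is the washer's stop. The force holds steady at about 14 N, so I'll hand in.

```bash
python3 -c "
from h import *
print(close_job())"
```

```text
the job is handed in; nothing more can be done
None
```

I put the bar-tagged reject cap in the tin bin. I then pressed the round-tagged cap down over the stud until it clicked and the washer was squashed to its stop. I handed in at about 19 s with the gripper still holding it down.

- **Click:** the upward force rose to 7.6 N and fell away, then reversed to 7.2 N downward as the balls snapped out above the lip.
- **Washer at its stop:** the push then climbed from 10 to 17.8 N while the gripper stayed at the same height. The last picture puts the cap's underside about 53 mm up, against 57 mm for a free washer. The final hold was steady at about 14 N, above the 8 N needed.
- **Reject:** a picture from both cameras after the drop showed it in the bin.
- **Small disagreements:** about 4 N of sideways load remained on the cap at hand-in. The cap and stud positions from the two cameras differed by 1–2 mm.
- **Not checked:** I did not re-measure the bottle, dish and pin vise at the end. No move went near them, and there was no unexpected contact force.

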